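# Load an enamel ring display rod and cap it snug

## Task

Thread the green enamel ring and then the blue one onto the display stand's horizontal rod, so that the green one is nearer the post, then push the wooden end cap onto the rod until the cap, both rings and the sprung red stop are pressed together and nothing can rattle, and let go. Work gently: the enamel chips if a ring is pressed with more than about 20 N against anything; do not force the stand, and leave the vase, the jar and the bowl where they are.

Things in the scene. Friction and masses are not known exactly. Their poses are not given: they have to be found in the camera images.
- stand: Display stand fixed to the counter: dark wooden base 130 x 110 x 14 mm, brass post 14 mm thick and 130 mm high, and a round steel rod 24 mm in diameter leaving the post level along the stand's own -x, roughly towards the robot, its axis 120 mm above the counter. Origin on the counter below the post's axis; x points from the rod's tip to the post, z up.
- rod_root (a point): Point on the rod's axis inside the post. Beside it a black collar is clamped on the rod; its front face, the stop, is a thin red sprung ring 40 mm across. Where it is clamped differs each time and is not measured: the red face is 28 to 56 mm from this point (106 to 78 mm from the rod's tip). It starts to give at 2 N, gives 2 mm up to 5 N (slowly: damped, +3 N at 10 mm/s), then is solid.
- rod_tip (a point): Centre of the rod's free end, on its axis, 134 mm from the post's axis, 120 mm above the counter; axes as the stand's. The last 8 mm taper from 24 to 12 mm diameter. Under the rod, 8 to 14 mm from the tip, a small sprung brass friction shoe stands out 2.8 mm; it clears rings that are centred on the rod or hang on it, and rubs inside the cap.
- ring_green: Green enamel napkin ring with brass rims: octagonal tube 46 mm across flats, 28 mm long, through hole octagonal, 32 mm across flats; 50 to 100 g. Stands on a flat on the counter, hole level. Origin at its middle on the hole's axis, 23 mm above the counter at the start; x along the hole, both ends alike; flat sides at +y and -y to grip.
- ring_blue: Blue enamel napkin ring, same shape, size, weight and axes as the green one.
- cap: Dark wooden octagonal end cap with a brass mouth: 42 mm across flats, 60 mm long, 50 to 100 g. Blind bore 26.4 mm across flats, 55 mm deep, widened to 31 mm over the first 5 mm at the mouth. Lies on a flat, bore level. Origin at its middle on the bore's axis, 21 mm above the counter at the start; +x along the bore, out of the mouth; flat sides at +y and -y to grip.
- cap_mouth (a point): Centre of the cap's mouth, 30 mm from its middle along its +x. From about 20 mm on the rod the cap drags on the shoe with a steady 3 to 10 N and stays where it is left, keeping the rings pressed on the sprung stop. The shoe pushes the cap down with 7 N; it holds best let down 1.2 mm to rest on the rod. Once the stack meets the stop the push rises above that drag.
- vase: Small blue vase with brass rims, 66 mm wide and 115 mm high, loose; to be left alone. Origin at the centre of its foot.
- jar: Glass jar with a white lid, 60 mm wide and 75 mm high, loose; to be left alone. Origin at the centre of its foot.
- bowl: Small copper bowl, 100 mm wide and 35 mm high, loose; to be left alone. Origin at the centre of its foot.
Not all that is in view belongs to the job. What is meant by the ring_blue is not orange, and is the larger of those in its own colour. Of the things that look like the ring_green, the larger one is meant.

How it is judged:
On the way, in this order (a step that is already met when the one before it is completed fails the run):
1. the green ring is threaded on the rod (x of ring_green in the frame of rod_tip between 0.014 and 0.115 m and y of ring_green in the frame of rod_tip between -0.007 and 0.007 m and z of ring_green in the frame of rod_tip between -0.008 and 0.007 m and angle between the x axis of ring_green and the x axis of stand, either way round below 0.35 rad), for 0.2 s.
2. the blue ring is threaded on the rod, outside the green one (all of step 1 and x of ring_blue in the frame of rod_tip between 0.014 and 0.115 m and y of ring_blue in the frame of rod_tip between -0.007 and 0.007 m and z of ring_blue in the frame of rod_tip between -0.008 and 0.007 m and angle between the x axis of ring_blue and the x axis of stand, either way round below 0.35 rad), for 0.2 s.
At the end, for the whole second after the job is handed in: Both rings hang on the rod, green inside, within 8 mm of its axis, middles under 33 mm apart; cap on the rod, mouth 18 to 56 mm past the tip, within 5 mm and 0.12 rad of the axis; cap on blue, blue on green and green on stand each press with over 0.8 N; all at rest and released (all of step 2 and x of cap_mouth in the frame of rod_tip between 0.018 and 0.056 m and y of cap_mouth in the frame of rod_tip between -0.005 and 0.005 m and z of cap_mouth in the frame of rod_tip between -0.006 and 0.005 m and angle between the x axis of cap and the x axis of stand, either way round below 0.12 rad and x of cap in the frame of rod_tip below 0.027 m and distance between ring_green and ring_blue below 0.033 m and contact force between cap and ring_blue above 0.8 N and contact force between ring_blue and ring_green above 0.8 N and contact force between ring_green and stand above 0.8 N and linear speed of each of ring_green, ring_blue, cap below 0.01 m/s); the robot touches nothing.
It fails at once if a ring is pressed with more than 20 N on the stand, on the other ring or by the cap (contact force between any of ring_green, ring_blue and stand above 20 N or contact force between any of cap, ring_green and ring_blue above 20 N).
It fails at once if the stand is forced with more than 40 N by the cap, the fingers or the arm (contact force between any of cap, the fingers, the arm and stand above 40 N).
It fails at once if the vase, the jar or the bowl is moved by more than 20 mm or tipped (distance of any of vase, jar, bowl from where it was at the start of the episode above 0.02 m or angle between any of vase, jar, bowl's own z axis and vertical above 0.3 rad).
It also fails if it takes over 72 s, if anything falls off the work surface, if the arm or the gripper's body presses on something with over 40 N, if the wrist force passes 120 N, or if a joint passes its speed limit or range.

## Robot

A 7-joint arm with a two-finger parallel gripper is mounted at the origin on the work surface. World frame = base frame: x ahead of the robot, y to its left, z up, the work surface at z = 0. Lengths are in m, angles in rad, forces in N, time in s.
With the tool pointing down it reaches from about 0.4 to 0.85 m from the base axis. Payload 10.4 kg.
Tool frame: the origin (TCP) lies midway between the tips of the shut fingers; the grasp point (between the pads) lies 19 mm behind it; z points along the fingers, x is the direction in which the jaws open and shut, and the axes are right-handed (so a half turn about z gives the same grasp; the last joint's range is limited). The gripper opens to 85 mm and grips with 20 to 120 N. Pads are 22 mm wide; open, the fingers measure 114 mm over their backs; the gripper's body (76 mm by 85 mm) begins 54 mm behind the grasp point. The pads swing forward as they close: fully open they stand 13 mm farther back than shut.
Start: joints at [-0.023, 0.332, -0.065, 1.46, 0.022, 1.35, -0.088], TCP at [0.625, 0, 0.231] pointing down, gripper open.
Joint ranges: [-2.6, 2.6], [-0.5, 2.12], [-1.47, 1.34], [0.16, 2.42], [-1.27, 4.41], [0.06, 2.06], [-2.6, 2.6]. Speed limits (rad/s): [2.22, 2.22, 2.79, 2.79, 3.14, 3.14, 3.14].

## Interface

Orientations are given as a unit quaternion [x, y, z, w].
In Python, from workcell import monitor, eyes, ticket, models gives the robot as it stands.
- The arm moves only by the tool servo_tool, never from a script. Its argument "motion" is a list of rows, each a list of 7 numbers: the opening, from 0 (shut) to 1 (fully open), then the shift along the tool's x, y, z in m, then the turn, a rotation vector about the tool's x, y, z in degrees. In form: [[fingers, tx, ty, tz, rx, ry, rz], ...]. A call has 1 to 20 rows; each row is the pose to reach, as a shift and turn from the pose commanded when the call began, along the tool's axes at that moment; what a row does not reach only later rows make up. A row lasts 1/8 s, in which the tool goes at most 62.5 mm and 10.7 degrees, less where a joint would pass 70% of its speed; a pose out of reach is approached as far as the arm can. A call with a gripper value outside its range is refused whole. The fingers move at their own pace and stop on an object; "grip_force" is the grip in N (left out, the last holds). Time passes only in rows, so rows that repeat a pose let the fingers close. It gives the time, the measured TCP pose, the force and the opening at its end, in the units of the state.
- monitor.get_obs(): the state, without advancing time (a new reading comes with each control period).
- eyes.camera(name): name is "scene" or "side" or "wrist"; returns (picture, depth): 480x640x3 uint8, blue, green, red; 480x640 float32, m along the optical axis (not along the pixel's ray), 0 where there is no reading.
- eyes.camera_info(name): a dict with "intrinsics" (3x3 intrinsics, pixels), "extrinsics" (4x4, takes a point from world to camera coordinates); the wrist camera has in their place "tool_from_camera" (4x4, takes a point from camera to tool coordinates, whose origin is the TCP and whose axes are the tool frame's). Camera axes: x right, y down, z forward; pixel columns grow to the right and rows downward; lengths in m; the calibration is good to about 2 mm. A picture is of the moment at which its call begins: read the wrist's pose just before it. camera_info takes no time and is no camera call.
- ticket.hand_in(): hands the job in, once; it reports no verdict.
Trained networks look in the newest picture that a camera, given by its name, has taken for a name from the list of things; names that differ only in an ending like _2 or _b are one class to them, and where a whole thing is asked for, a point or a joint stands for the part that bears it (a point fixed in the world has none). Each returns a list of dicts, best first, with "confidence" (0 to 1); they miss things now and then, are a little off and sometimes report something else, mostly with a low value. They report only what shows in the picture. A call takes as long as a camera call. They do not tell look-alikes from the thing itself.
- models.boxes_of(camera, thing): "point" ([x, y, z] in m, in the coordinates of the camera as it stood for that picture, good to about 4 mm: the middle of the surface that is visible of it).
The state is a dict: "clock": time; "joint_pos": joint angles; "joint_velocities": joint speeds; "tau": joint torques, N m; "position": TCP position; "ee_rot": TCP orientation; "ft_force": force on the tool from outside, world axes, zero at the start; "torque": the same for the moment, N m; "grip_width": opening from 0.0 (shut) to 1.0 (fully open).
Only numpy, scipy, OpenCV 4.12 (cv2) and the standard library are available. Lean on these libraries where they do the work, as an engineer would, in place of code of your own. Each camera call takes 0.05 s, during which the arm holds its last target. There are 200 camera calls.

## Working session

There is one attempt and no reset: what is moved stays moved. The work goes in short steps, Python scripts to look and compute and a tool call to move; the robot and the scene stay as the last step left them, time stands still between calls to the robot, and variables do not carry over. Pictures are saved under pics/ and viewed, about 8 in all and at most 12, crops included, and the job is handed in when it is done.

Besides the shell and the picture viewer there is one more tool, called after "Call:" as name(argument=value, ...) on one line, values as JSON. servo_tool: Moves the arm, as the interface text tells. Its arguments: {"type":"object","properties":{"motion":{"type":"array"},"grip_force":{"type":"number"}},"required":["motion"]}

```bash
ls; mkdir -p pics; cat > h.py <<'E'
import numpy as np,cv2
from workcell import monitor,eyes,ticket,models
from scipy.spatial.transform import Rotation as R
def cam2world(name,obs=None):
    i=eyes.camera_info(name)
    if 'extrinsics' in i: return np.linalg.inv(np.array(i['extrinsics']))
    T=np.eye(4);T[:3,:3]=R.from_quat(obs['ee_rot']).as_matrix();T[:3,3]=obs['position']
    return T@np.array(i['tool_from_camera'])
def cloud(name):
    """picture, depth, world points HxWx3, T"""
    o=monitor.get_obs();p,d=eyes.camera(name);T=cam2world(name,o)
    K=np.array(eyes.camera_info(name)['intrinsics']);v,u=np.mgrid[:480,:640]
    c=np.stack([(u-K[0,2])/K[0,0]*d,(v-K[1,2])/K[1,1]*d,d],-1)
    w=c@T[:3,:3].T+T[:3,3];w[d==0]=np.nan
    return p,d,w,T,K
def find(name,thing,T,K,mc=0.2):
    r=[]
    for b in models.boxes_of(name,thing):
        if b['confidence']<mc: continue
        c=np.array(b['point']);r.append((round(b['confidence'],2),(T[:3,:3]@c+T[:3,3]).round(4).tolist(),(K@c/c[2])[:2].round().astype(int).tolist()))
    return r
E
python3 - <<'E'
from h import *
o=monitor.get_obs();print({k:np.round(v,3).tolist() for k,v in o.items()})
for n in ['scene','side','wrist']:
    p,d,w,T,K=cloud(n);cv2.imwrite(f'pics/{n}0.png',p);np.savez(f'{n}0.npz',p=p,w=w,T=T,K=K)
    print(n,'cam at',T[:3,3].round(3),T[:3,2].round(2))
    for t in ['ring_green','ring_blue','cap','stand','vase','jar','bowl']:
        print(t,find(n,t,T,K))
E
```

```text
pics
{'clock': 0.0, 'joint_pos': [-0.023, 0.333, -0.065, 1.461, 0.022, 1.35, -0.088], 'joint_velocities': [0.0, 0.0, 0.0, 0.001, -0.001, -0.0, -0.003], 'tau': [0.0, -62.545, 0.05, -39.161, 0.016, 0.01, -0.0], 'position': [0.625, -0.0, 0.231], 'ee_rot': [1.0, 0.0, -0.001, 0.0], 'ft_force': [-0.034, 0.173, -0.006], 'torque': [0.015, 0.096, 0.02], 'grip_width': 0.996}
scene cam at [ 1.173 -0.061  1.128] [-0.5   0.06 -0.87]
ring_green [(0.76, [0.4475, 0.2218, 0.0363], [397, 197]), (0.65, [0.5211, 0.2035, 0.03], [396, 224])]
ring_blue [(0.89, [0.5818, -0.1733, 0.0383], [242, 261]), (0.73, [0.6535, -0.3338, 0.0213], [174, 301]), (0.67, [0.6146, -0.2594, 0.0382], [205, 278]), (0.47, [0.4861, -0.2082, 0.0385], [226, 228])]
cap [(0.67, [0.4847, -0.2118, 0.0373], [224, 228])]
stand [(0.59, [0.654, -0.0067, 0.0144], [317, 286]), (0.49, [0.6129, -0.2643, 0.0364], [203, 278])]
vase [(0.93, [0.6525, 0.2873, 0.0819], [447, 257])]
jar [(0.91, [0.4484, -0.3586, 0.0622], [160, 217])]
bowl [(0.69, [0.4018, 0.4131, 0.0166], [465, 179])]
side cam at [0.442 0.75  0.687] [ 0.12 -0.77 -0.63]
ring_green [(0.84, [0.5144, 0.2145, 0.0306], [327, 331]), (0.82, [0.4375, 0.2348, 0.0388], [369, 343])]
ring_blue [(0.63, [0.6483, -0.3269, 0.0165], [312, 175]), (0.56, [0.6017, -0.2563, 0.0304], [324, 186]), (0.53, [0.4407, 0.2338, 0.0389], [367, 343])]
cap [(0.61, [0.4793, -0.1917, 0.0344], [368, 204])]
stand [(0.59, [0.6397, 0.0031, 0.0175], [287, 252])]
vase [(0.92, [0.6357, 0.3135, 0.0802], [243, 347])]
jar [(0.96, [0.4325, -0.3456, 0.0458], [392, 171])]
bowl [(0.81, [0.4128, 0.4005, 0.0177], [373, 444])]
wrist cam at [0.624 0.07  0.374] [ 0.   -0.28 -0.96]
ring_green []
ring_blue [(0.78, [0.5733, -0.1746, 0.0381], [277, 379]), (0.4, [0.6031, -0.2462, 0.0143], [308, 421])]
cap [(0.6, [0.5007, -0.1994, 0.034], [208, 398])]
stand [(0.96, [0.6301, -0.0031, 0.0143], [334, 207])]
vase []
jar []
bowl []
```

View pics/scene0.png

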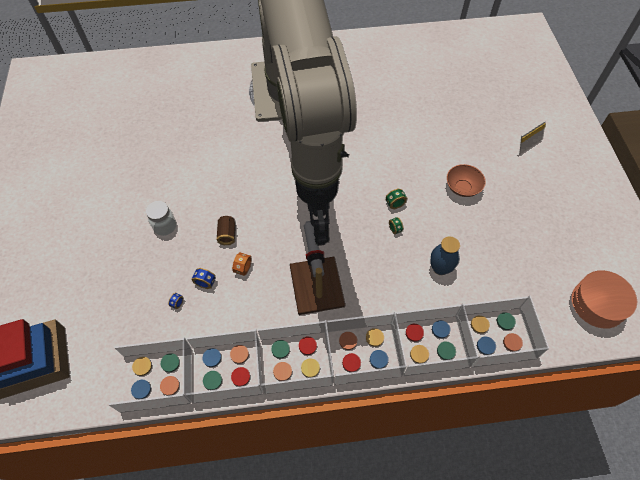

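View pics/side0.png

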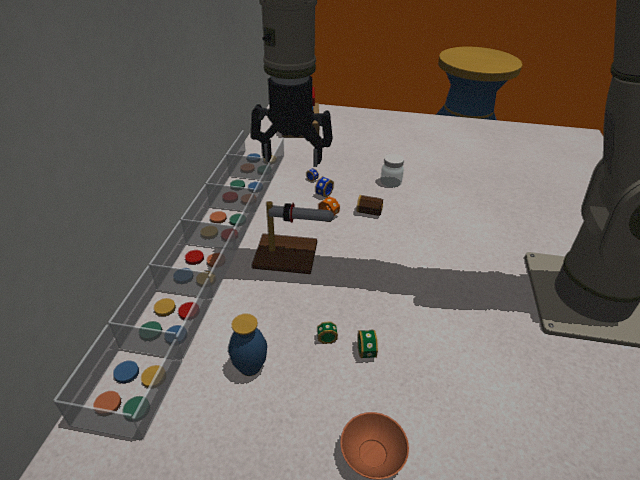

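Candidates (scene pixels):
- **Green:** large at (397,197), small at (396,224). I choose the large one.
- **Blue:** large at (205,278), small at (174,301), and an orange one at (242,261). I choose (205,278).
- **Cap:** (226,228), the only one.
- **Stand:** (318,285).

Next is a close crop to check these choices, and a fit of the rod.

```bash
python3 - <<'E'
from h import *
p0=cv2.imread('pics/scene0.png')
def cr(p,u,v,r,s=266): return cv2.resize(p[v-r:v+r,u-r:u+r],(s,s),interpolation=cv2.INTER_CUBIC)
sd=cv2.imread('pics/side0.png');w=cv2.imread('pics/wrist0.png')
a=np.hstack([cr(p0,397,210,32),cr(p0,205,275,45),cr(sd,355,335,40)])
b=np.hstack([cr(sd,345,195,45),cv2.resize(w,(355,266))]);b=np.pad(b,((0,0),(0,a.shape[1]-b.shape[1]),(0,0)))
cv2.imwrite('pics/crop1.png',np.vstack([a,b]))
for n in ['scene','side','wrist']:
    z=np.load(n+'0.npz');W=z['w'];m=(abs(W[...,0]-.62)<.14)&(abs(W[...,1])<.07)&(W[...,2]>.10)&(W[...,2]<.14)
    P=W[m];print(n,len(P))
    if len(P)<10: continue
    for x0 in np.arange(.5,.76,.01):
        q=P[(P[:,0]>=x0)&(P[:,0]<x0+.01)]
        if len(q)>3: print(round(x0,3),len(q),np.percentile(q[:,1],[2,50,98]).round(4),np.percentile(q[:,2],[2,50,98]).round(4))
E
```

```text
scene 639
0.54 6 [-0.0172 -0.0137 -0.0084] [0.1252 0.1261 0.1291]
0.55 25 [-0.023  -0.0178 -0.0087] [0.1244 0.1292 0.133 ]
0.56 37 [-0.0235 -0.0129 -0.0032] [0.1208 0.1293 0.1342]
0.57 39 [-0.0227 -0.0135 -0.0047] [0.1221 0.1293 0.1335]
0.58 32 [-0.0217 -0.0126 -0.004 ] [0.1237 0.1296 0.1338]
0.59 36 [-0.0222 -0.0141 -0.0046] [0.1211 0.1286 0.1322]
0.6 32 [-0.0214 -0.0125 -0.0052] [0.1218 0.1297 0.1352]
0.61 47 [-0.0205 -0.0113  0.0015] [0.1201 0.1293 0.1334]
0.62 35 [-0.022  -0.0066  0.0106] [0.1228 0.1321 0.1387]
0.63 73 [-0.0271 -0.0121  0.0095] [0.1131 0.1335 0.1398]
0.64 101 [-0.0244 -0.007   0.0106] [0.1108 0.131  0.1387]
0.65 49 [-0.0183 -0.0076  0.0046] [0.1218 0.128  0.1327]
0.66 41 [-0.0176 -0.0085  0.0054] [0.1201 0.1287 0.1321]
0.67 35 [-0.017  -0.012   0.0046] [0.112  0.1256 0.1391]
0.68 51 [-0.0113 -0.0055 -0.0005] [0.1012 0.123  0.1391]
side 862
0.54 42 [-0.0159 -0.0051  0.0008] [0.1103 0.1248 0.1309]
0.55 57 [-0.0141 -0.002   0.0036] [0.112  0.1267 0.1329]
0.56 56 [-0.0124 -0.0009  0.0031] [0.1134 0.1277 0.1345]
0.57 59 [-0.0119 -0.0004  0.0038] [0.1134 0.1268 0.1334]
[... 805 characters left out ...]
.1326]
0.57 532 [-0.0217 -0.0082  0.0003] [0.1202 0.1302 0.1328]
0.58 522 [-0.0206 -0.0075  0.0009] [0.12   0.1302 0.1327]
0.59 530 [-0.0202 -0.007   0.0014] [0.1202 0.1303 0.1328]
0.6 530 [-0.0196 -0.0064  0.002 ] [0.1204 0.1303 0.1328]
0.61 547 [-0.0194 -0.0059  0.0026] [0.12   0.1302 0.1327]
0.62 589 [-0.0251 -0.0037  0.0113] [0.1191 0.131  0.1398]
0.63 826 [-0.0245 -0.003   0.01  ] [0.1163 0.1338 0.1388]
0.64 652 [-0.0243 -0.0038  0.0102] [0.1191 0.1318 0.1389]
0.65 533 [-0.0167 -0.0034  0.0049] [0.1201 0.1302 0.1329]
0.66 561 [-0.0167 -0.0032  0.0054] [0.1203 0.1304 0.1389]
0.67 360 [-0.0147 -0.      0.0059] [0.1179 0.1341 0.14  ]
0.68 30 [-0.0095 -0.0047 -0.0004] [0.107  0.1393 0.14  ]
```

View pics/crop1.png

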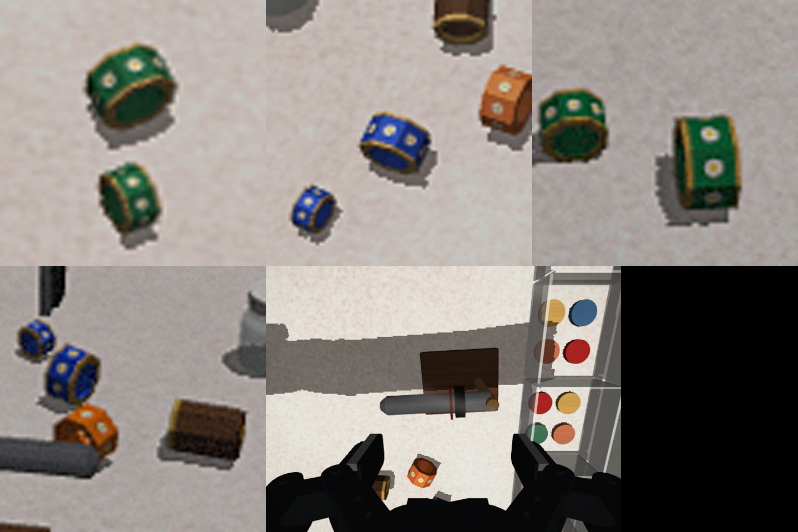

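Choices confirmed: the large green ring, the large blue ring, and the cap with its brass mouth facing about +x. I'll move the wrist camera over the green ring.

Call:
servo_tool(motion=[[1,-0.06,-0.08,0,0,0,0],[1,-0.12,-0.16,0,0,0,0],[1,-0.18,-0.24,0,0,0,0],[1,-0.18,-0.24,0,0,0,0],[1,-0.18,-0.24,0,0,0,0],[1,-0.18,-0.24,0,0,0,0],[1,-0.18,-0.24,0,0,0,0],[1,-0.18,-0.24,0,0,0,0]])

```text
clock: 2.2
position: [0.4458, 0.2389, 0.2312]
ee_rot: [1.0, -0.001, 0.0, 0.0]
ft_force: [-0.4, -0.3, -0.6]
grip_width: 1.0
```

```bash
cat >> h.py <<'E'
def octfit(n,xy,L,AF,zlo=None,r=0.045,z=None):
    """upper surfaces of a lying octagonal tube near xy: centre, yaw by fitting top flat + extent"""
    if z is None: p,d,W,T,K=cloud(n)
    else: W=z['w']
    m=(abs(W[...,0]-xy[0])<r)&(abs(W[...,1]-xy[1])<r)&(W[...,2]>0.008)
    P=W[m];top=P[P[:,2]>AF-0.004]
    rect=cv2.minAreaRect(top[:,:2].astype(np.float32)*1000)
    return P,top,rect
def rodfit(W,x0=.55,x1=.612):
    from scipy.optimize import least_squares
    m=(W[...,0]>x0)&(W[...,0]<x1)&(abs(W[...,1]+.01)<.03)&(W[...,2]>.115)&(W[...,2]<.14);P=W[m]
    f=lambda q:np.hypot(P[:,1]-q[0]-q[1]*(P[:,0]-.58),P[:,2]-q[2])-.012
    s=least_squares(f,[-.01,.05,.12],loss='soft_l1',f_scale=.001);return s.x,np.std(s.fun)
E
python3 - <<'E'
from h import *
for n in ['scene','side','wrist']:
    z=np.load(n+'0.npz');print(n,rodfit(z['w']))
    for c in [(.44,.23),(.607,-.258),(.482,-.2)]:
        try:
            P,t,r=octfit(n,c,0,.042 if c[0]<.5 and c[1]<0 else .046,z=z);print(n,c,len(P),P[:,2].max().round(4),np.round(np.concatenate([r[0],r[1],[r[2]]]),1))
        except Exception as e: print(n,c,'none')
p,d,W,T,K=cloud('wrist');cv2.imwrite('pics/g1.png',p);print(find('wrist','ring_green',T,K))
P,t,r=octfit('wrist',(.443,.228),0,.046,z={'w':W})
print(len(P),P[:,2].max(),np.median(t[:,2]),r,t.mean(0))
cv2.imwrite('pics/g1.png',p)
o=monitor.get_obs();print(o['clock'],o['position'],o['ee_rot'])
E
```

```text
scene (array([-0.01086515,  0.06710824,  0.1189009 ]), np.float64(0.001623862343045423))
scene (0.44, 0.23) 281 0.049 [443.7 219.5  29.1  29.7  17.8]
scene (0.607, -0.258) 326 0.0494 [ 606.2 -265.5   29.4   29.2   65.2]
scene (0.482, -0.2) 452 0.0471 [ 482.  -210.    27.4   62.7   83.4]
side (array([-0.00929811,  0.05004435,  0.12028213]), np.float64(0.0012885120881008703))
side (0.44, 0.23) 512 0.0501 [441.  223.9  28.1  29.5  15.4]
side (0.607, -0.258) 270 0.0483 [ 604.3 -261.7   28.3   31.3   59.1]
side (0.482, -0.2) 429 0.0446 [ 477.5 -205.7   27.1   59.8   84.3]
wrist (array([-0.01140312,  0.0581059 ,  0.11995677]), np.float64(0.0005618477759373416))
wrist (0.44, 0.23) none
wrist (0.607, -0.258) 93 0.0204 [0. 0. 0. 0. 0.]
wrist (0.482, -0.2) 957 0.0433 [ 502.8 -208.4   18.1   32.    30.9]
[(0.77, [0.4432, 0.2271, 0.0433], [325, 223]), (0.6, [0.5163, 0.2076, 0.0277], [404, 239])]
36161 0.32863155026138824 0.3121237944394715 ((443.0222473144531, 231.6303253173828), (89.99909210205078, 55.62236404418945), 0.0795617327094078) [0.4424905  0.24971261 0.29839986]
2.3 [0.44563267 0.2390867  0.23118411] [ 9.99999556e-01 -9.36335792e-04 -7.24396232e-05  8.16846301e-05]
```

View pics/g1.png

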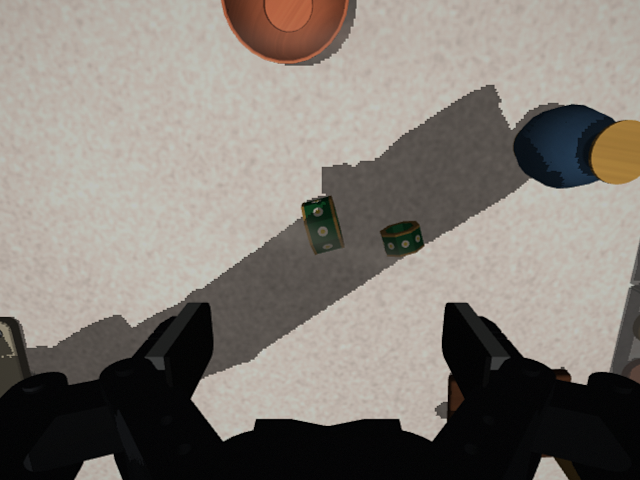

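```bash
cat >> h.py <<'E'
from scipy.optimize import least_squares
def tube(W,xy,L,AF,r=0.045,yaw0=None):
    """fit lying octagonal tube: centre x,y, yaw of axis; from upper faces (top flat + slanted sides) and end extents"""
    m=(np.hypot(W[...,0]-xy[0],W[...,1]-xy[1])<r)&(W[...,2]>0.012)&(W[...,2]<AF+.008);P=W[m]
    h=AF/2
    if yaw0 is None:
        q=cv2.minAreaRect((P[:,:2]*1000).astype(np.float32));b=cv2.boxPoints(q);e=[b[1]-b[0],b[2]-b[1]];n=[np.linalg.norm(k) for k in e]
        k=int(np.argmin([abs(v-L*1000) for v in n]));yaw0=np.arctan2(e[k][1],e[k][0]);print('rect',np.round(q[0],1),np.round(n,1))
    def sd(p):
        c,s=np.cos(p[2]),np.sin(p[2]);dx,dy=P[:,0]-p[0],P[:,1]-p[1]
        u=c*dx+s*dy;v=-s*dx+c*dy;z=P[:,2]-h-p[3]
        o=np.max([abs(v),abs(z),(abs(v)+abs(z))/2**.5],axis=0)-h
        return np.where(z>-.5*h,o,0),np.maximum(abs(u)-L/2,0)
    f=lambda p:np.concatenate(sd(p)+(np.array([0.0]),))
    s=least_squares(f,[*xy,yaw0,0],loss='soft_l1',f_scale=.001)
    p=s.x.copy();c,sn=np.cos(p[2]),np.sin(p[2])
    u=c*(P[:,0]-p[0])+sn*(P[:,1]-p[1]);hi=P[:,2]>.6*AF
    lo,up=np.percentile(u[hi],[1,99]);mid=(lo+up)/2;p[0]+=c*mid;p[1]+=sn*mid
    y=np.degrees(p[2]);y=(y+90)%180-90
    print('centre',p[:2].round(4),'yaw',round(y,1),'dz',p[3].round(4),'len',round(up-lo,4),'rms',np.sqrt(np.mean(s.fun**2)).round(4),'n',len(P))
    return p[0],p[1],y
E
python3 - <<'E'
from h import *
p,d,W,T,K=cloud('wrist');tube(W,(.443,.227),.028,.046,.04)
for n in ['scene','side']:
    print(n);z=np.load(n+'0.npz');tube(z['w'],(.443,.224),.028,.046,.04);tube(z['w'],(.606,-.262),.028,.046,.04);tube(z['w'],(.48,-.207),.06,.042)
E
```

```text
rect [440.8 220.5] [47.1 28.3]
centre [0.4409 0.2204] yaw 14.8 dz 0.0001 len 0.0278 rms 0.0006 n 1727
scene
rect [442.6 220.6] [48.  31.8]
centre [0.4431 0.221 ] yaw 13.5 dz -0.0005 len 0.0298 rms 0.0022 n 258
rect [ 606.  -265.9] [30.3 48.7]
centre [ 0.606  -0.2661] yaw -23.9 dz -0.0012 len 0.0292 rms 0.002 n 307
rect [ 480.5 -209.8] [65.3 43.1]
centre [ 0.4808 -0.2098] yaw -4.8 dz -0.0009 len 0.0601 rms 0.0018 n 425
side
rect [441.1 223.1] [48.6 28.9]
centre [0.4416 0.2228] yaw 16.4 dz 0.0003 len 0.0281 rms 0.0013 n 489
rect [ 603.2 -264.1] [32.3 51. ]
centre [ 0.6024 -0.2638] yaw -27.7 dz -0.0 len 0.0295 rms 0.0024 n 248
rect [ 477.3 -201.2] [62.9 37.1]
centre [ 0.4768 -0.2083] yaw -4.1 dz 0.0002 len 0.0597 rms 0.0019 n 418
```

Green is at (0.441, 0.2205), yaw 14.8°. Three views agree to 2 mm and the height offset is 0. Now to grasp it.

Call:
servo_tool(motion=[[1,-0.0046,0.0186,0.03,0,0,9.4],[1,-0.0046,0.0186,0.06,0,0,18.8],[1,-0.0046,0.0186,0.09,0,0,28.2],[1,-0.0046,0.0186,0.11,0,0,37.6],[1,-0.0046,0.0186,0.12,0,0,47],[1,-0.0046,0.0186,0.13,0,0,56.4],[1,-0.0046,0.0186,0.14,0,0,65.8],[1,-0.0046,0.0186,0.15,0,0,75.2],[1,-0.0046,0.0186,0.165,0,0,75.2],[1,-0.0046,0.0186,0.195,0,0,75.2],[1,-0.0046,0.0186,0.215,0,0,75.2],[1,-0.0046,0.0186,0.227,0,0,75.2],[1,-0.0046,0.0186,0.227,0,0,75.2],[1,-0.0046,0.0186,0.227,0,0,75.2]])

```text
clock: 4.1
position: [0.441, 0.2216, 0.005]
ee_rot: [0.793, -0.61, 0.0, -0.001]
ft_force: [-0.0, -0.2, -0.0]
grip_width: 0.998
```

Call:
servo_tool(motion=[[0.5,0,0,0.001,0,0,0],[0.3,0,0,0.001,0,0,0],[0.2,0,0,0.001,0,0,0],[0.2,0,0,0.001,0,0,0],[0.2,0,0,0.001,0,0,0],[0.2,0,0,0.001,0,0,0],[0.2,0,0,-0.02,0,0,0],[0.2,0,0,-0.06,0,0,0],[0.2,0,0,-0.11,0,0,0],[0.2,0,0,-0.16,0,0,0],[0.2,0,0,-0.16,0,0,0]], grip_force=35)

```text
clock: 5.48
position: [0.4424, 0.2226, 0.1682]
ee_rot: [0.792, -0.61, 0.002, -0.003]
ft_force: [0.4, 0.5, -1.0]
grip_width: 0.534
```

```bash
python3 - <<'E'
from h import *
o=monitor.get_obs();p,d,W,T,K=cloud('wrist');cv2.imwrite('pics/g2.png',p)
Rt=R.from_quat(o['ee_rot']).as_matrix();tl=(W-o['position'])@Rt
m=(abs(tl[...,0])<.03)&(abs(tl[...,1])<.05)&(tl[...,2]>-.06)&(tl[...,2]<.03)
hsv=cv2.cvtColor(p,cv2.COLOR_BGR2HSV);g=m&(hsv[...,0]>40)&(hsv[...,0]<90)&(hsv[...,1]>60)
q=tl[g];print(len(q),np.percentile(q,[1,50,99],axis=0).round(4))
for n in ['scene','side']: 
    P=cloud(n)[0];cv2.imwrite(f'pics/{n}2.png',P)
print(o['position'],o['ft_force'],o['grip_width'])
E
```

```text
10566 [[-0.0221 -0.0134 -0.0432]
 [ 0.0002 -0.0035 -0.0372]
 [ 0.0226  0.0117 -0.0023]]
[0.4423559  0.22257333 0.16816599] [ 0.39421017  0.53606473 -0.99462993] 0.5340115461606236
```

View pics/g2.png

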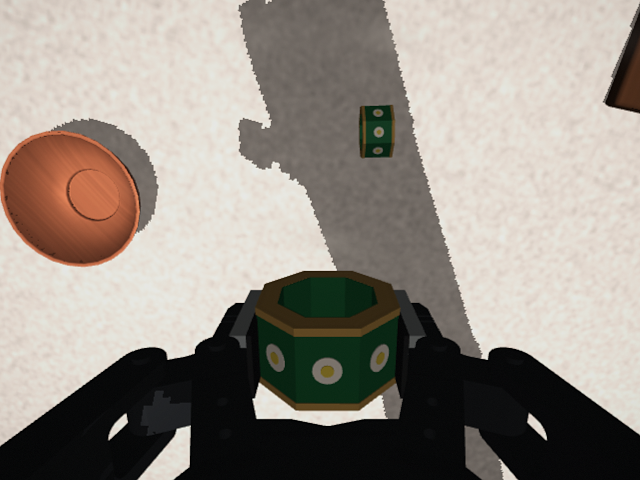

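The green ring is held centrally: its centre is at tool (0, 0, −0.020). Moving it to stand in front of the rod tip.

Call:
servo_tool(motion=[[0.2,0.05,0.003,0,0,0,3],[0.2,0.1,0.006,0,0,0,6],[0.2,0.15,0.009,0.01,0,0,9],[0.2,0.2,0.012,0.03,0,0,11.6],[0.2,0.2434,0.0145,0.05,0,0,11.6],[0.2,0.2434,0.0145,0.065,0,0,11.6],[0.2,0.2434,0.0145,0.068,0,0,11.6],[0.2,0.2434,0.0145,0.068,0,0,11.6],[0.2,0.2434,0.0145,0.068,0,0,11.6]])

```text
clock: 6.75
position: [0.4889, -0.0167, 0.0968]
ee_rot: [0.727, -0.686, 0.0, -0.0]
ft_force: [0.3, -0.3, -0.1]
grip_width: 0.528
```

```bash
cat >> h.py <<'E'
def plan(xyz,yaw,o=None):
    """shift/turn in tool axes to put TCP at xyz, tool down with jaw direction at world yaw (deg)"""
    o=o or monitor.get_obs();A=R.from_quat(o['ee_rot']);a=np.radians(yaw)
    B=R.from_matrix(np.column_stack([[np.cos(a),np.sin(a),0],[np.sin(a),-np.cos(a),0],[0,0,-1]]))
    print('shift',A.inv().apply(np.array(xyz)-o['position']).round(4),'turn',np.degrees((A.inv()*B).as_rotvec()).round(2))
def hue(p,lo,hi,s=60,v=30):
    h=cv2.cvtColor(p,cv2.COLOR_BGR2HSV);return (h[...,0]>=lo)&(h[...,0]<=hi)&(h[...,1]>s)&(h[...,2]>v)
def rodmore(W,p):
    q,sd=rodfit(W);print('rod y(.58),slope,z',q.round(4),'sd',sd.round(4))
    P=W[(abs(W[...,1]+.012)<.02)&(W[...,2]>.11)&(W[...,2]<.135)&(W[...,0]>.52)&(W[...,0]<.6)];xs=P[P[:,2]>.126]
    print('z>126 xmin',np.percentile(xs[:,0],[.3,2]).round(4),'top>=131 xmin',np.percentile(P[P[:,2]>.131][:,0],[.3,1]).round(4),'any',np.percentile(P[:,0],.3).round(4))
    r=(hue(p,0,6,120,40)|hue(p,174,180,120,40))&(W[...,2]>.105)&(W[...,2]<.15)&(W[...,0]>.58)&(W[...,0]<.68)&(abs(W[...,1])<.04)
    if r.sum(): print('red x',np.percentile(W[r][:,0],[2,50,98]).round(4),r.sum())
E
python3 - <<'E'
from h import *
for n in ['scene','side','wrist']:
    z=np.load(n+'0.npz');print(n);rodmore(z['w'],z['p'])
o=monitor.get_obs();p,d,W,T,K=cloud('wrist');cv2.imwrite('pics/g3.png',p);rodmore(W,p)
Rt=R.from_quat(o['ee_rot']).as_matrix();tl=(W-o['position'])@Rt
g=hue(p,40,90)&(abs(tl[...,0])<.03)&(abs(tl[...,1])<.03);q=W[g];print('ring world',np.percentile(q,[1,50,99],axis=0).round(4).tolist())
print(o['position'],o['ee_rot'],o['ft_force'])
E
```

```text
scene
rod y(.58),slope,z [-0.0109  0.0671  0.1189] sd 0.0016
z>126 xmin [0.5476 0.55  ] top>=131 xmin [0.5515 0.5516] any 0.5452
red x [0.6283 0.6305 0.6335] 51
side
rod y(.58),slope,z [-0.0093  0.05    0.1203] sd 0.0013
z>126 xmin [0.5444 0.5456] top>=131 xmin [0.5492 0.5504] any 0.5424
red x [0.6258 0.6269 0.629 ] 29
wrist
rod y(.58),slope,z [-0.0114  0.0581  0.12  ] sd 0.0006
z>126 xmin [0.5434 0.5459] top>=131 xmin [0.5491 0.5497] any 0.5425
red x [0.6257 0.6276 0.6296] 213
rod y(.58),slope,z [-0.0113  0.0578  0.12  ] sd 0.0005
z>126 xmin [0.5427 0.5451] top>=131 xmin [0.5485 0.5492] any 0.5421
ring world [[0.4768, -0.0392, 0.0991], [0.4922, -0.0172, 0.1346], [0.5023, 0.0045, 0.14]]
[ 0.48885784 -0.01667419  0.09681324] [ 7.27130000e-01 -6.86499663e-01  2.20454448e-04 -3.55865457e-04] [ 0.26321259 -0.33570244 -0.12460651]
```

View pics/g3.png

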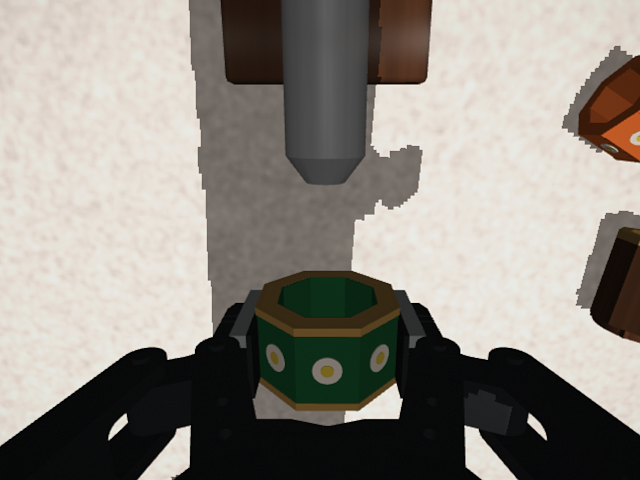

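The ring is aligned with the rod within 1 mm laterally and 3 mm low. The red stop is about 84 mm from the tip. I'll raise 3 mm and thread partway.

Call:
servo_tool(motion=[[0.2,-0.0006,0,-0.003,0,0,0],[0.2,-0.0006,-0.012,-0.003,0,0,0],[0.2,-0.0006,-0.024,-0.003,0,0,0],[0.2,-0.0006,-0.034,-0.003,0,0,0],[0.2,-0.0006,-0.044,-0.003,0,0,0],[0.2,-0.0006,-0.054,-0.003,0,0,0],[0.2,-0.0006,-0.062,-0.003,0,0,0],[0.2,-0.0006,-0.062,-0.003,0,0,0]])

```text
clock: 7.8
position: [0.5509, -0.0135, 0.0992]
ee_rot: [0.727, -0.687, 0.0, -0.0]
ft_force: [-0.8, 0.6, -0.4]
grip_width: 0.532
```

```bash
python3 - <<'E'
from h import *
o=monitor.get_obs();plan((.602,-.0100,.0998),-86.7,o);print(o['position'],o['ft_force'])
p,d,W,T,K=cloud('wrist');cv2.imwrite('pics/g4.png',p)
g=hue(p,40,90)&(W[...,2]>.08)&(W[...,2]<.16)&(W[...,0]<.62);q=W[g];print('ring',np.percentile(q,[1,50,99],axis=0).round(4).tolist());rodmore(W,p)
E
```

```text
shift [-0.0007 -0.0512 -0.0006] turn [-0.01 -0.   -0.1 ]
[ 0.55090422 -0.01352196  0.09923729] [-0.75746994  0.56708849 -0.36518848]
ring [[0.5388, -0.0362, 0.1088], [0.5525, -0.0149, 0.1403], [0.5639, 0.008, 0.1425]]
rod y(.58),slope,z [-0.0112  0.0425  0.1206] sd 0.0062
z>126 xmin [0.5359 0.539 ] top>=131 xmin [0.5359 0.5371] any 0.536
red x [0.6254 0.6275 0.6298] 2173
```

No contact. Continuing to s ≈ 60 mm, then lowering 3 mm and releasing.

Call:
servo_tool(motion=[[0.2,-0.0008,-0.012,-0.0006,0,0,0],[0.2,-0.0008,-0.024,-0.0006,0,0,0],[0.2,-0.0008,-0.036,-0.0006,0,0,0],[0.2,-0.0008,-0.046,-0.0006,0,0,0],[0.2,-0.0008,-0.0515,-0.0006,0,0,0],[0.2,-0.0008,-0.0515,0.002,0,0,0],[0.2,-0.0008,-0.0515,0.003,0,0,0],[0.2,-0.0008,-0.0515,0.003,0,0,0]])

```text
clock: 8.85
position: [0.602, -0.0099, 0.0968]
ee_rot: [0.727, -0.687, 0.0, -0.0]
ft_force: [0.5, 0.9, 3.1]
grip_width: 0.535
```

Call:
servo_tool(motion=[[0.6,0,0,0,0,0,0],[0.8,0,0,0,0,0,0],[1,0,0,0,0,0,0],[1,0,0,0,0,0,0],[1,0,0,0,0,0,0],[1,0,0,-0.03,0,0,0],[1,0,0.01,-0.08,0,0,0],[1,0,0.03,-0.13,0,0,0],[1,0,0.03,-0.13,0,0,0],[1,0,0.03,-0.13,0,0,0]])

```text
clock: 10.1
position: [0.5717, -0.0115, 0.2261]
ee_rot: [0.727, -0.687, 0.0, -0.0]
ft_force: [0.0, -0.4, -1.0]
grip_width: 1.002
```

```bash
python3 - <<'E'
from h import *
o=monitor.get_obs();p,d,W,T,K=cloud('wrist');cv2.imwrite('pics/g5.png',p)
g=hue(p,40,90)&(W[...,2]>.08)&(W[...,2]<.16)&(abs(W[...,1])<.05);q=W[g];print('ring',np.percentile(q,[1,50,99],axis=0).round(4).tolist());rodmore(W,p)
q=q[q[:,2]>.1325];r=cv2.minAreaRect((q[:,:2]*1000).astype(np.float32));print(r)
# view pose for blue: camera ahead of TCP
yaw=-113.;c=np.array([.605,-.264]);a=np.radians(yaw);ey=np.array([np.sin(a),-np.cos(a)])
plan((*(c-ey*.03),.231),yaw,o);print(o['position'],o['ft_force'])
E
```

```text
ring [[0.59, -0.0322, 0.1203], [0.6025, -0.0144, 0.1384], [0.6138, 0.0117, 0.1404]]
rod y(.58),slope,z [-0.0096 -0.0194  0.1275] sd 0.0051
z>126 xmin [0.5429 0.5458] top>=131 xmin [0.5486 0.5491] any 0.5419
red x [0.6257 0.628  0.6302] 408
((601.6256713867188, -10.798759460449219), (22.895618438720703, 33.732120513916016), 3.468750238418579)
shift [ 0.2672 -0.046  -0.0049] turn [-0.    0.   26.21]
[ 0.57174344 -0.01150212  0.22610394] [ 0.01451242 -0.44998641 -1.00566775]
```

Green hangs on the rod at s ≈ 60 mm, yaw 3.5°. Moving to look at blue.

Call:
servo_tool(motion=[[1,0.055,-0.009,-0.005,0,0,6],[1,0.11,-0.018,-0.005,0,0,12],[1,0.165,-0.028,-0.005,0,0,18],[1,0.22,-0.038,-0.005,0,0,24],[1,0.267,-0.046,-0.005,0,0,26.2],[1,0.267,-0.046,-0.005,0,0,26.2],[1,0.267,-0.046,-0.005,0,0,26.2],[1,0.267,-0.046,-0.005,0,0,26.2]])

```text
clock: 11.15
position: [0.633, -0.2738, 0.2308]
ee_rot: [-0.553, 0.833, 0.001, 0.0]
ft_force: [-0.4, 1.2, 0.1]
grip_width: 0.999
```

```bash
python3 - <<'E'
from h import *
o=monitor.get_obs();p,d,W,T,K=cloud('wrist');cv2.imwrite('pics/b1.png',p);print(find('wrist','ring_blue',T,K))
x,y,yaw=tube(W,(.604,-.264),.028,.046,.034);print(find('wrist','cap',T,K))
plan((x,y,.004),yaw-90,o);print(o['position'])
tube(W,(.479,-.208),.06,.042)
E
```

```text
[(0.72, [0.582, -0.1821, 0.0434], [256, 297]), (0.58, [0.6494, -0.3345, 0.0267], [383, 162]), (0.57, [0.6063, -0.2701, 0.0408], [334, 237]), (0.25, [0.4885, -0.2119, 0.035], [325, 362])]
rect [ 602.8 -266.9] [29.2 46.8]
centre [ 0.603  -0.2671] yaw -24.3 dz 0.0002 len 0.0282 rms 0.0013 n 1772
[(0.68, [0.4833, -0.2138, 0.0394], [329, 368])]
shift [0.0057 0.0301 0.2269] turn [0.04 0.04 1.47]
[ 0.63301054 -0.27382494  0.2308479 ]
rect [ 477.1 -210.7] [61.8 42.4]
centre [ 0.4774 -0.2107] yaw -5.0 dz 0.0 len 0.0597 rms 0.0012 n 2481
```

Call:
servo_tool(motion=[[1,0.0057,0.0301,0.04,0,0,1.5],[1,0.0057,0.0301,0.09,0,0,1.5],[1,0.0057,0.0301,0.14,0,0,1.5],[1,0.0057,0.0301,0.18,0,0,1.5],[1,0.0057,0.0301,0.21,0,0,1.5],[1,0.0057,0.0301,0.227,0,0,1.5],[1,0.0057,0.0301,0.227,0,0,1.5],[0.5,0.0057,0.0301,0.227,0,0,1.5],[0.2,0.0057,0.0301,0.227,0,0,1.5],[0.2,0.0057,0.0301,0.227,0,0,1.5],[0.2,0.0057,0.0301,0.227,0,0,1.5],[0.2,0.0057,0.0301,0.227,0,0,1.5],[0.2,0.0057,0.0301,0.227,0,0,1.5],[0.2,0.0057,0.0301,0.2,0,0,1.5],[0.2,0.0057,0.0301,0.15,0,0,1.5],[0.2,0.0057,0.0301,0.1,0,0,1.5],[0.2,0.0057,0.0301,0.06,0,0,1.5],[0.2,0.0057,0.0301,0.06,0,0,1.5],[0.2,0.0057,0.0301,0.06,0,0,1.5]])

```text
clock: 13.68
position: [0.6024, -0.2688, 0.1706]
ee_rot: [-0.541, 0.841, 0.0, -0.0]
ft_force: [0.5, 0.3, -0.8]
grip_width: 0.531
```

```bash
cat >> h.py <<'E'
def held(lo,hi,o=None,s=60):
    o=monitor.get_obs();p,d,W,T,K=cloud('wrist')
    tl=(W-o['position'])@R.from_quat(o['ee_rot']).as_matrix()
    g=hue(p,lo,hi,s)&(abs(tl[...,0])<.03)&(abs(tl[...,1])<.05)&(tl[...,2]>-.06)&(tl[...,2]<.03)
    q=tl[g];print('held in tool',np.percentile(q,[1,50,99],axis=0).round(4).tolist(),len(q));return p,W,o
E
python3 - <<'E'
from h import *
p,W,o=held(100,130);cv2.imwrite('pics/b2.png',p);print(o['position'],o['grip_width'])
plan((.484,-.0168,.168),-86.7,o)
E
```

```text
held in tool [[-0.0211, -0.0125, -0.0412], [0.001, -0.0025, -0.0353], [0.0231, 0.0126, -0.0004]] 10214
[ 0.60237746 -0.26881113  0.1706435 ] 0.530652545799675
shift [-0.1802  0.2122  0.0028] turn [ 4.00e-02  2.00e-02 -2.78e+01]
```

Call:
servo_tool(motion=[[0.2,-0.036,0.042,0,0,0,-5.6],[0.2,-0.072,0.085,0,0,0,-11.2],[0.2,-0.108,0.127,0,0,0,-16.7],[0.2,-0.145,0.17,0.01,0,0,-22.3],[0.2,-0.1811,0.2126,0.03,0,0,-27.8],[0.2,-0.1811,0.2126,0.06,0,0,-27.8],[0.2,-0.1811,0.2126,0.069,0,0,-27.8],[0.2,-0.1811,0.2126,0.069,0,0,-27.8],[0.2,-0.1811,0.2126,0.069,0,0,-27.8]])

```text
clock: 14.85
position: [0.4851, -0.0167, 0.103]
ee_rot: [0.727, -0.687, 0.0, -0.0]
ft_force: [-0.4, -0.4, -0.5]
grip_width: 0.534
```

```bash
python3 - <<'E'
from h import *
p,W,o=held(100,130);cv2.imwrite('pics/b3.png',p);print(o['position'],R.from_quat(o['ee_rot']).as_matrix()[:,0])
g=hue(p,100,130)&(W[...,2]>.08)&(W[...,2]<.16)&(W[...,0]<.53);print('ring',np.percentile(W[g],[1,50,99],axis=0).round(4).tolist());rodmore(W,p)
g=hue(p,40,90)&(W[...,2]>.1)&(W[...,2]<.16)&(abs(W[...,1])<.05);print('green',np.percentile(W[g],[1,50,99],axis=0).round(4).tolist())
plan((.551,-.0122,.1018),-86.7,o);plan((.575,-.0108,.1018),-86.7,o)
E
```

```text
held in tool [[-0.0216, -0.0121, -0.0413], [0.0005, -0.0021, -0.0354], [0.0226, 0.0131, -0.0004]] 10246
[ 0.48509311 -0.01670702  0.10303205] [ 5.62658835e-02 -9.98415817e-01  8.17033325e-05]
ring [[0.4716, -0.0393, 0.1034], [0.4871, -0.0172, 0.1384], [0.4974, 0.0048, 0.1443]]
rod y(.58),slope,z [-0.0113  0.0562  0.12  ] sd 0.0019
z>126 xmin [0.5426 0.5448] top>=131 xmin [0.5486 0.5493] any 0.542
green [[0.5852, -0.0269, 0.1056], [0.5897, -0.024, 0.108], [0.5933, 0.0049, 0.1231]]
shift [-0.0008 -0.0661  0.0013] turn [-0.06 -0.   -0.07]
shift [-0.0008 -0.0901  0.0013] turn [-0.06 -0.   -0.07]
```

Call:
servo_tool(motion=[[0.2,-0.0008,-0.012,0.0015,0,0,0],[0.2,-0.0008,-0.024,0.0015,0,0,0],[0.2,-0.0008,-0.034,0.0015,0,0,0],[0.2,-0.0008,-0.044,0.0015,0,0,0],[0.2,-0.0008,-0.054,0.0015,0,0,0],[0.2,-0.0008,-0.064,0.0015,0,0,0],[0.2,-0.0008,-0.072,0.0015,0,0,0],[0.2,-0.0008,-0.08,0.0015,0,0,0],[0.2,-0.0008,-0.085,0.0015,0,0,0],[0.2,-0.0008,-0.085,0.003,0,0,0],[0.2,-0.0008,-0.085,0.0035,0,0,0],[0.2,-0.0008,-0.085,0.0035,0,0,0]])

```text
clock: 16.4
position: [0.569, -0.0105, 0.0988]
ee_rot: [0.727, -0.686, -0.0, -0.0]
ft_force: [-0.3, -0.0, -0.9]
grip_width: 0.527
```

Call:
servo_tool(motion=[[0.6,0,0,0.001,0,0,0],[0.8,0,0,0.001,0,0,0],[1,0,0,0.001,0,0,0],[1,0,0,0.001,0,0,0],[1,0,0,0.001,0,0,0],[1,0,0,-0.03,0,0,0],[1,0,0.01,-0.08,0,0,0],[1,0,0.02,-0.13,0,0,0],[1,0,0.02,-0.13,0,0,0],[1,0,0.02,-0.13,0,0,0]])

```text
clock: 17.65
position: [0.5491, -0.0115, 0.2284]
ee_rot: [0.727, -0.686, -0.0, 0.0]
ft_force: [-0.3, 0.7, 0.3]
grip_width: 1.001
```

```bash
python3 - <<'E'
from h import *
o=monitor.get_obs();p,d,W,T,K=cloud('wrist');cv2.imwrite('pics/b5.png',p)
for n,lo,hi in [('green',40,90),('blue',100,130)]:
    g=hue(p,lo,hi)&(W[...,2]>.08)&(W[...,2]<.16)&(abs(W[...,1])<.05);q=W[g];print(n,np.percentile(q,[1,50,99],axis=0).round(4).tolist())
    q=q[q[:,2]>.133];print(cv2.minAreaRect((q[:,:2]*1000).astype(np.float32)))
rodmore(W,p)
yaw=-95.;c=np.array([.4774,-.2107]);a=np.radians(yaw);ey=np.array([np.sin(a),-np.cos(a)])
plan((*(c-ey*.03),.231),yaw,o);print(o['position'])
E
```

```text
green [[0.5901, -0.0323, 0.1261], [0.6022, -0.0154, 0.1385], [0.6133, 0.0108, 0.1405]]
((601.4779663085938, -11.034618377685547), (22.600521087646484, 31.667306900024414), 3.369715929031372)
blue [[0.5556, -0.0335, 0.1076], [0.5682, -0.0117, 0.1377], [0.5802, 0.011, 0.1404]]
((567.181884765625, -11.877523422241211), (23.07081413269043, 32.800445556640625), 4.480818271636963)
rod y(.58),slope,z [-0.0109  0.0185  0.1288] sd 0.0041
z>126 xmin [0.5426 0.5447] top>=131 xmin [0.5493 0.5496] any 0.5419
red x [0.6257 0.6277 0.6298] 385
shift [ 0.1991  0.0534 -0.0026] turn [0.01 0.   8.3 ]
[ 0.54909754 -0.01152165  0.22843566]
```

View pics/b5.png

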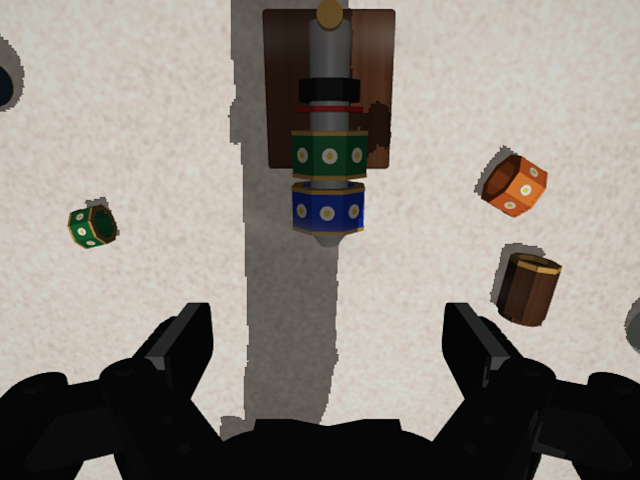

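Both rings hang on the rod: green at (330,155), blue at (328,208), red stop at (330,109). The cap at (528,290) has its mouth towards the post side. Moving to the cap.

Call:
servo_tool(motion=[[1,0.05,0.013,-0.0026,0,0,2],[1,0.1,0.027,-0.0026,0,0,4],[1,0.15,0.04,-0.0026,0,0,6],[1,0.199,0.0534,-0.0026,0,0,8.3],[1,0.199,0.0534,-0.0026,0,0,8.3],[1,0.199,0.0534,-0.0026,0,0,8.3],[1,0.199,0.0534,-0.0026,0,0,8.3]])

```text
clock: 18.58
position: [0.5078, -0.2118, 0.2308]
ee_rot: [-0.677, 0.736, 0.001, -0.0]
ft_force: [-0.3, 0.4, -0.1]
grip_width: 0.997
```

```bash
python3 - <<'E'
from h import *
o=monitor.get_obs();p,d,W,T,K=cloud('wrist');cv2.imwrite('pics/c1.png',p)
x,y,yaw=tube(W,(.4774,-.2107),.06,.042);print(find('wrist','cap',T,K))
plan((x,y,.003),yaw-90,o);print(o['position'])
E
```

```text
rect [ 477.  -210.7] [60.5 41.9]
centre [ 0.4773 -0.2107] yaw -4.6 dz -0.0001 len 0.0593 rms 0.0007 n 2978
[(0.79, [0.4776, -0.2069, 0.0416], [324, 242]), (0.35, [0.6399, -0.0153, 0.0123], [85, 70])]
shift [0.0016 0.0302 0.2278] turn [ 0.05  0.03 -0.24]
[ 0.50776072 -0.21177398  0.23078779]
```

Call:
servo_tool(motion=[[1,0.0016,0.0302,0.04,0,0,-0.2],[1,0.0016,0.0302,0.09,0,0,-0.2],[1,0.0016,0.0302,0.14,0,0,-0.2],[1,0.0016,0.0302,0.18,0,0,-0.2],[1,0.0016,0.0302,0.21,0,0,-0.2],[1,0.0016,0.0302,0.2295,0,0,-0.2],[1,0.0016,0.0302,0.2295,0,0,-0.2],[1,0.0016,0.0302,0.2295,0,0,-0.2],[0.5,0.0016,0.0302,0.2295,0,0,-0.2],[0.2,0.0016,0.0302,0.2295,0,0,-0.2],[0.2,0.0016,0.0302,0.2295,0,0,-0.2],[0.2,0.0016,0.0302,0.2295,0,0,-0.2],[0.2,0.0016,0.0302,0.2295,0,0,-0.2],[0.2,0.0016,0.0302,0.2295,0,0,-0.2],[0.2,0.0016,0.0302,0.2,0,0,-0.2],[0.2,0.0016,0.0302,0.15,0,0,-0.2],[0.2,0.0016,0.0302,0.1,0,0,-0.2],[0.2,0.0016,0.0302,0.06,0,0,-0.2],[0.2,0.0016,0.0302,0.06,0,0,-0.2],[0.2,0.0016,0.0302,0.06,0,0,-0.2]], grip_force=60)

```text
clock: 21.18
position: [0.4768, -0.2121, 0.1708]
ee_rot: [-0.677, 0.736, 0.0, -0.0]
ft_force: [-0.7, 0.4, -1.8]
grip_width: 0.484
```

```bash
cat >> h.py <<'E'
def heldcap():
    """fit octagonal cap in tool frame: centre x,y,z, yaw (about z), pitch (about x)"""
    o=monitor.get_obs();p,d,W,T,K=cloud('wrist')
    tl=(W-o['position'])@R.from_quat(o['ee_rot']).as_matrix()
    m=(abs(tl[...,0])<.0205)&(abs(tl[...,1])<.04)&(tl[...,2]>-.05)&(tl[...,2]<.01)
    # keep only the part ahead of the fingers or near the top flat
    m&=(tl[...,1]<-.013)|(tl[...,2]<-.034)
    P=tl[m];h=.021
    def f(q):
        x=P-q[:3];c=R.from_euler('zx',q[3:5]).inv().apply(x)
        v,u,z=c[:,0],c[:,1],c[:,2]
        s=np.max([abs(v),abs(z),(abs(v)+abs(z))/2**.5],axis=0)-h
        return np.maximum(s,abs(u)-.03)
    s=least_squares(f,[0,0,-.02,0,0],loss='soft_l1',f_scale=.0007)
    print('cap in tool xyz',s.x[:3].round(4),'yaw,pitch deg',np.degrees(s.x[3:]).round(2),'rms',np.sqrt(np.mean(s.fun**2)).round(4),len(P),'ymin',np.percentile(P[:,1],.5).round(4))
    top=P[(P[:,2]<s.x[2]-.0195)&(abs(P[:,0]-s.x[0])<.006)];print('top flat: z=',np.polyfit(top[:,1],top[:,2],1).round(4),len(top))
    mo=P[(P[:,1]<np.percentile(P[:,1],.5)+.003)];print('mouth x ext',np.percentile(mo[:,0],[1,99]).round(4),'z top',np.percentile(mo[:,2],1).round(4))
    return p,W,o
E
python3 - <<'E'
from h import *
p,W,o=heldcap();cv2.imwrite('pics/c2.png',p);print(o['position'],o['grip_width'])
plan((.455,-.0186,.1),-86.7,o)
E
```

```text
cap in tool xyz [ 0.0007  0.0015 -0.0184] yaw,pitch deg [ 0.16 -0.53] rms 0.0019 19330 ymin -0.0297
top flat: z= [-0.0009 -0.0393] 6018
mouth x ext [-0.0197  0.02  ] z top -0.0401
[ 0.47675398 -0.21209052  0.17076812] 0.48416973122274903
shift [-0.191   0.0378  0.0708] turn [ 0.04  0.02 -8.1 ]
```

Call:
servo_tool(motion=[[0.2,-0.04,0.003,0,0,0,-2],[0.2,-0.08,0.007,0,0,0,-4],[0.2,-0.12,0.01,0.01,0,0,-6],[0.2,-0.16,0.014,0.03,0,0,-8.1],[0.2,-0.1946,0.0174,0.05,0,0,-8.1],[0.2,-0.1946,0.0174,0.0691,0,0,-8.1],[0.2,-0.1946,0.0174,0.0691,0,0,-8.1],[0.2,-0.1946,0.0174,0.0691,0,0,-8.1],[0.2,-0.1946,0.0174,0.0691,0,0,-8.1],[0.2,-0.1946,0.0174,0.0691,0,0,-8.1]])

```text
clock: 22.48
position: [0.4764, -0.0172, 0.1028]
ee_rot: [0.727, -0.687, 0.0, -0.0]
ft_force: [0.7, 0.5, -1.1]
grip_width: 0.481
```

```bash
python3 - <<'E'
from h import *
p,W,o=heldcap();cv2.imwrite('pics/c3.png',p);print(o['position'],o['ft_force'])
A=R.from_quat(o['ee_rot']).as_matrix();print('jaw yaw',np.degrees(np.arctan2(A[1,0],A[0,0])),'tool z',A[:,2].round(4))
tl=(W-o['position'])@A
# rod nose visible: outline of the exposed tip, in tool frame
m=(abs(W[...,1]+.013)<.02)&(W[...,2]>.108)&(W[...,2]<.136)&(W[...,0]>.535)&(W[...,0]<.5545);P=W[m]
for a,b in [(.549,.5515),(.5515,.554)]:
    q=P[(P[:,0]>a)&(P[:,0]<b)];
    if len(q)<20: continue
    f=least_squares(lambda s:np.hypot(q[:,1]-s[0],q[:,2]-s[1])-.012,[-.013,.12],loss='soft_l1',f_scale=.0005);print(a,len(q),f.x.round(4),np.percentile(q[:,1],[1,99]).round(4),q[:,2].max().round(4))
print('tip x',np.percentile(P[:,0],[.3,1]).round(4))
E
```

```text
cap in tool xyz [ 0.0005  0.0016 -0.0184] yaw,pitch deg [ 0.13 -0.51] rms 0.0018 19368 ymin -0.0296
top flat: z= [-0.0004 -0.0393] 6029
mouth x ext [-0.0198  0.02  ] z top -0.0402
[ 0.47642484 -0.01716034  0.10281105] [ 0.70062619  0.53592147 -1.13752661]
jaw yaw -86.73364650567761 tool z [ 9.e-04  1.e-04 -1.e+00]
0.549 733 [-0.0129  0.1199] [-0.0245 -0.0015] 0.1339
0.5515 917 [-0.0104  0.1214] [-0.0254  0.0067] 0.1358
tip x [0.5416 0.5418]
```

View pics/c3.png

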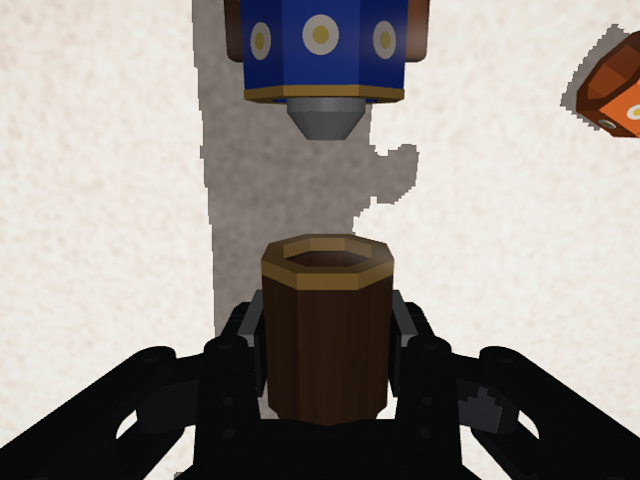

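The cap mouth at (328,262) lines up with the rod nose at (328,118). The cap sits about 1 mm high and 0.4 mm to the side. I'll correct that and enter slowly.

Call:
servo_tool(motion=[[0.2,-0.0004,-0.006,0.001,0,0,0],[0.2,-0.0004,-0.014,0.001,0,0,0],[0.2,-0.0004,-0.022,0.001,0,0,0],[0.2,-0.0004,-0.03,0.001,0,0,0],[0.2,-0.0004,-0.034,0.001,0,0,0],[0.2,-0.0004,-0.037,0.001,0,0,0],[0.2,-0.0004,-0.04,0.001,0,0,0],[0.2,-0.0004,-0.042,0.001,0,0,0],[0.2,-0.0004,-0.042,0.001,0,0,0],[0.2,-0.0004,-0.042,0.001,0,0,0]])

```text
clock: 23.78
position: [0.5179, -0.0141, 0.1013]
ee_rot: [0.727, -0.686, 0.0, -0.0]
ft_force: [-1.0, 0.1, -1.7]
grip_width: 0.484
```

```bash
python3 - <<'E'
from h import *
p,W,o=heldcap();cv2.imwrite('pics/c4.png',p);print(o['position'],o['ft_force'])
q=-0.0113+.0575*(o['position'][0]-.58);print('axis y at TCP',q)
E
```

```text
cap in tool xyz [ 0.0005 -0.0073 -0.0183] yaw,pitch deg [ 0.14 -0.56] rms 0.0023 19872 ymin -0.0398
top flat: z= [-0.008  -0.0393] 6416
mouth x ext [-0.0199  0.0199] z top -0.039
[ 0.51794905 -0.01408759  0.10132331] [-0.98741856  0.1386691  -1.70775339]
axis y at TCP -0.014867929755351221
```

Call:
servo_tool(motion=[[0.2,0.0003,-0.002,-0.0004,0,0,0],[0.2,0.0003,-0.004,-0.0004,0,0,0],[0.2,0.0003,-0.006,-0.0004,0,0,0],[0.2,0.0003,-0.008,-0.0004,0,0,0],[0.2,0.0003,-0.008,-0.0004,0,0,0]])

```text
clock: 24.45
position: [0.5259, -0.0139, 0.1012]
ee_rot: [0.727, -0.686, -0.0, 0.0]
ft_force: [1.4, 0.1, -7.4]
grip_width: 0.476
```

Call:
servo_tool(motion=[[0.2,0,-0.002,0,0,0,0],[0.2,0,-0.004,0,0,0,0],[0.2,0,-0.006,0,0,0,0],[0.2,0,-0.006,0,0,0,0]])

```text
clock: 24.95
position: [0.5312, -0.0136, 0.101]
ee_rot: [0.727, -0.686, -0.001, 0.001]
ft_force: [-3.7, -0.5, -8.7]
grip_width: 0.479
```

```bash
cat >> h.py <<'E'
def chk(name):
    o=monitor.get_obs();p,d,W,T,K=cloud('wrist');cv2.imwrite(f'pics/{name}.png',p)
    for n,lo,hi in [('green',40,90),('blue',100,130)]:
        g=hue(p,lo,hi)&(W[...,2]>.08)&(W[...,2]<.16)&(abs(W[...,1])<.05);q=W[g];q=q[q[:,2]>.134]
        if len(q)>20: r=cv2.minAreaRect((q[:,:2]*1000).astype(np.float32));print(n,'centre',np.round(r[0],1),np.round(r[1],1),'x ext',np.percentile(q[:,0],[1,99]).round(4))
    r=(hue(p,0,6,120,40)|hue(p,174,180,120,40))&(W[...,2]>.105)&(W[...,2]<.15)&(W[...,0]>.61)&(W[...,0]<.645)&(abs(W[...,1])<.04)
    if r.sum(): print('red x',np.percentile(W[r][:,0],[2,50,98]).round(4),r.sum())
    A=R.from_quat(o['ee_rot']).as_matrix();print(o['clock'],o['position'].round(4) if hasattr(o['position'],'round') else o['position'],'axial,side,down force on tool',(np.array(o['ft_force'])@A)[[1,0,2]].round(2),'tool z',A[:,2].round(4))
    print('axis y at TCP',round(-0.0113+.0575*(o['position'][0]-.58),4));return p,W,o
E
python3 - <<'E'
from h import *
chk('c5')
E
```

```text
green centre [602.6 -10.2] [23.1 31.3] x ext [0.5912 0.6141]
blue centre [574.5 -11.1] [23.4 31. ] x ext [0.5631 0.5861]
red x [0.6252 0.627  0.6298] 3787
24.95 [ 0.5312 -0.0136  0.101 ] axial,side,down force on tool [3.73 0.27 8.7 ] tool z [-2.1e-03 -1.0e-04 -1.0e+00]
axis y at TCP -0.0141
```

The shoe is pressing (8.7 N down) and the drag is about 3.7 N. The rings move freely, with about 9 mm left to the stop. Continuing slowly.

Call:
servo_tool(motion=[[0.2,0,-0.0015,0,0,0,0],[0.2,0,-0.003,0,0,0,0],[0.2,0,-0.0045,0,0,0,0],[0.2,0,-0.006,0,0,0,0],[0.2,0,-0.006,0,0,0,0]])

```text
clock: 25.62
position: [0.5376, -0.0132, 0.1013]
ee_rot: [0.727, -0.686, -0.0, 0.0]
ft_force: [-5.0, -0.4, -8.8]
grip_width: 0.483
```

```bash
python3 - <<'E'
from h import *
chk('c6')
E
```

```text
green centre [609.   -9.7] [23.2 31.5] x ext [0.5975 0.6205]
blue centre [580.7 -11. ] [23.4 31.3] x ext [0.5695 0.5924]
red x [0.6252 0.6271 0.6299] 3120
25.625 [ 0.5376 -0.0132  0.1013] axial,side,down force on tool [5.04 0.12 8.84] tool z [-1.e-03 -1.e-04 -1.e+00]
axis y at TCP -0.0137
```

Call:
servo_tool(motion=[[0.2,0,-0.0005,0,0,0,0],[0.2,0,-0.001,0,0,0,0],[0.2,0,-0.0015,0,0,0,0],[0.2,0,-0.0015,0,0,0,0]])

```text
clock: 26.18
position: [0.5392, -0.0132, 0.1015]
ee_rot: [0.727, -0.686, -0.0, 0.0]
ft_force: [-4.6, -0.3, -8.0]
grip_width: 0.48
```

Call:
servo_tool(motion=[[0.2,0,-0.0005,0,0,0,0],[0.2,0,-0.001,0,0,0,0],[0.2,0,-0.001,0,0,0,0]])

```text
clock: 26.55
position: [0.5403, -0.0131, 0.1016]
ee_rot: [0.727, -0.686, -0.0, 0.0]
ft_force: [-4.6, 0.2, -9.0]
grip_width: 0.477
```

```bash
python3 - <<'E'
from h import *
chk('c7')
E
```

```text
green centre [611.6  -9.8] [23.1 31.4] x ext [0.6002 0.6231]
blue centre [583.5 -10.5] [23.4 30.9] x ext [0.5721 0.595 ]
red x [0.6254 0.6276 0.63  ] 2219
26.55 [ 0.5403 -0.0131  0.1016] axial,side,down force on tool [ 4.63 -0.43  9.01] tool z [-4.e-04 -0.e+00 -1.e+00]
axis y at TCP -0.0136
```

Call:
servo_tool(motion=[[0.2,0,-0.0005,0,0,0,0],[0.2,0,-0.001,0,0,0,0],[0.2,0,-0.001,0,0,0,0]])

```text
clock: 26.98
position: [0.5412, -0.013, 0.1016]
ee_rot: [0.727, -0.686, -0.0, 0.0]
ft_force: [-5.5, -0.1, -8.7]
grip_width: 0.484
```

Call:
servo_tool(motion=[[0.2,0,-0.0005,0,0,0,0],[0.2,0,-0.0005,0,0,0,0]])

```text
clock: 27.22
position: [0.5412, -0.013, 0.1014]
ee_rot: [0.727, -0.686, -0.001, 0.001]
ft_force: [-8.2, 0.0, -8.1]
grip_width: 0.481
```

Stop contact: the push rose from 5 to 8 N. Another small step.

Call:
servo_tool(motion=[[0.2,0,-0.0005,0,0,0,0],[0.2,0,-0.0005,0,0,0,0],[0.2,0,-0.0005,0,0,0,0]])

```text
clock: 27.6
position: [0.5415, -0.013, 0.1014]
ee_rot: [0.727, -0.686, -0.001, 0.001]
ft_force: [-9.0, -1.1, -6.9]
grip_width: 0.479
```

```bash
python3 - <<'E'
from h import *
chk('c8')
E
```

```text
green centre [612.9  -9.9] [23.  31.6] x ext [0.6015 0.6243]
blue centre [584.7 -10.7] [23.6 31.3] x ext [0.5735 0.5963]
red x [0.6264 0.6284 0.6306] 1799
27.6 [ 0.5415 -0.013   0.1014] axial,side,down force on tool [9.05 0.53 6.91] tool z [-0.0019 -0.     -1.    ]
axis y at TCP -0.0135
```

The red stop has been pressed in about 1 mm. Lowering the cap onto the rod.

Call:
servo_tool(motion=[[0.2,0,-0.0002,0.0005,0,0,0],[0.2,0,-0.0002,0.001,0,0,0],[0.2,0,-0.0002,0.001,0,0,0],[0.2,0,-0.0002,0.001,0,0,0]])

```text
clock: 28.15
position: [0.5416, -0.013, 0.1007]
ee_rot: [0.727, -0.686, -0.001, 0.001]
ft_force: [-10.6, 0.0, -3.7]
grip_width: 0.481
```

Call:
servo_tool(motion=[[0.2,0,0,0.0004,0,0,0],[0.2,0,0,0.0006,0,0,0],[0.2,0,0,0.0006,0,0,0]])

```text
clock: 28.52
position: [0.5418, -0.013, 0.1005]
ee_rot: [0.727, -0.686, -0.001, 0.001]
ft_force: [-12.9, -0.4, -0.1]
grip_width: 0.474
```

```bash
python3 - <<'E'
from h import *
chk('c9')
E
```

```text
green centre [613.   -9.5] [23.1 31.4] x ext [0.6016 0.6244]
blue centre [584.8 -10.7] [23.6 30.8] x ext [0.5736 0.5965]
red x [0.6267 0.6286 0.6308] 1892
28.525 [ 0.5418 -0.013   0.1005] axial,side,down force on tool [12.89 -0.32  0.12] tool z [-0.0016  0.     -1.    ]
axis y at TCP -0.0135
```

Fully seated (vertical force about 0). Releasing.

Call:
servo_tool(motion=[[0.52,0,0,0,0,0,0],[0.6,0,0,0,0,0,0],[0.8,0,0,0,0,0,0],[1,0,0,0,0,0,0],[1,0,0,0,0,0,0],[1,0,0,0,0,0,0],[1,0,0,-0.03,0,0,0],[1,0,0,-0.08,0,0,0],[1,0,0.01,-0.13,0,0,0],[1,0,0.01,-0.13,0,0,0],[1,0,0.01,-0.13,0,0,0]], grip_force=20)

```text
clock: 29.95
position: [0.5326, -0.0135, 0.2297]
ee_rot: [0.727, -0.686, -0.0, 0.0]
ft_force: [0.2, 0.6, -0.0]
grip_width: 1.0
```

```bash
python3 - <<'E'
from h import *
p,W,o=chk('d1')
z=hue(p,0,30,60,10)&(W[...,2]>.128)&(W[...,2]<.145)&(abs(W[...,1])<.03)&(W[...,0]>.49)&(W[...,0]<.58);q=W[z&(W[...,2]>.136-.003)]
print('cap top',np.percentile(q,[1,50,99],axis=0).round(4).tolist(),np.polyfit(q[:,0],q[:,2],1).round(4));r=cv2.minAreaRect((q[:,:2]*1000).astype(np.float32));print(r)
s=eyes.camera('side')[0];c=cv2.resize(s[180:290,230:370],(560,440),interpolation=cv2.INTER_CUBIC)
cv2.imwrite('pics/d2.png',np.hstack([cv2.resize(p[:330],(240,440)) if 0 else p[60:500,200:440] if p.shape[0]>=500 else cv2.resize(p[0:440,200:440],(240,440)),c]))
E
```

```text
green centre [613.4  -9.7] [22.4 31. ] x ext [0.6021 0.6245]
blue centre [585.1 -10.8] [22.9 30.9] x ext [0.5738 0.5965]
red x [0.6268 0.6287 0.6308] 333
29.95 [ 0.5326 -0.0135  0.2297] axial,side,down force on tool [-0.25 -0.55  0.03] tool z [-1.e-04  0.e+00 -1.e+00]
axis y at TCP -0.014
cap top [[0.5121, -0.0287, 0.1332], [0.548, -0.0125, 0.1391], [0.5732, 0.0023, 0.1411]] [0.0075 0.1342]
((542.3765869140625, -13.599472045898438), (62.72873306274414, 33.320499420166016), 3.530715227127075)
```

View pics/d2.png

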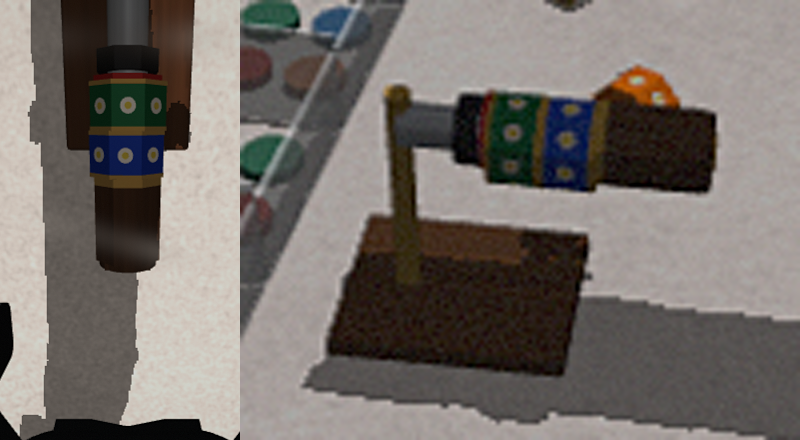

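The stop stayed pressed in after release: red at x 0.6268 m, against 0.6256 m uncompressed. The stack is closed with no gaps, and the cap is level and coaxial. Handing in.

```bash
python3 - <<'E'
from h import *
chk('d3');print(ticket.hand_in())
E
```

```text
green centre [613.4  -9.9] [22.6 30.4] x ext [0.6021 0.6247]
blue centre [585.  -10.8] [23.1 31.1] x ext [0.5737 0.5964]
red x [0.6268 0.6286 0.6306] 332
30.05 [ 0.5322 -0.0135  0.2288] axial,side,down force on tool [-0.34  0.42  0.09] tool z [-2.1e-03 -1.0e-04 -1.0e+00]
axis y at TCP -0.0141
the job is handed in; nothing more can be done
None
```

I threaded the large green ring and then the large blue one onto the rod. I then pushed the cap on until the stop gave about 1 mm, lowered it onto the rod, released it and handed the job in at about 30 s. No verdict is reported.

**Last checks, after release:**
- **Rings:** the middles are 28 mm apart, green is against the stop, and neither moved between the last two looks.
- **Stop:** the red face is still pressed in about 1.2 mm (0.6268 m, against about 0.6256 m before contact).
- **Cap:** the mouth is about 30 mm past the tip. The cap is level and parallel to the rod to within about 0.5°, and no gaps show in the wrist and side views.
- **Forces:** the highest push was about 13 N at the wrist, most of it cap drag. About 0.5 N or less remained on the tool after release.

**Not confirmed:** the 0.8 N contact forces are inferred from the pressed-in stop, not measured. I did not measure the vase, jar and bowl again, but no move went near them. The side camera put the rod about 2 mm away from where the wrist camera did. I used the wrist values, and the fits agreed with them.

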